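# Load a tape roll on the bench unwinder

### The arm

A 7-joint arm with a two-finger parallel gripper is mounted at the origin on a cart in front of the work surface, level with it; the furniture and walls round the work are solid. World frame = base frame: x ahead of the robot, y to its left, z up, the work surface at z = 0. Lengths are in m, angles in rad, forces in N, time in s.
With the tool pointing down it reaches from about 0.4 to 0.85 m from the base axis. Payload 4.4 kg.
Tool frame: the origin (TCP) lies at the very end of the fingers, on their centre line; the grasp point (between the pads) lies 19 mm behind it; z points along the fingers, y is the line along which they close (so a half turn about z gives the same grasp; the last joint's range is limited). The gripper opens to 94 mm and grips with 3 to 60 N. Pads are 16 mm wide; open, the fingers measure 119 mm over their backs; the gripper's body (75 mm by 177 mm) begins 78 mm behind the grasp point.
Start: joints at [1.076, 0.628, 0.038, 1.517, -0.027, 0.996, -0.02], TCP at [0.27, -0.591, 0.205] pointing down, gripper open.
Joint ranges: [-3.06, 3.06], [-0.37, 2.12], [-1.25, 1.32], [0.18, 2.47], [-1.1, 4.24], [0.23, 1.98], [-2.94, 2.94]. Speed limits (rad/s): [2.57, 2.57, 3.14, 3.14, 3.14, 3.14, 3.14].

### API

Orientations are given as [roll, pitch, yaw] about the fixed x, y, z axes, in that order (R = Rz(yaw) Ry(pitch) Rx(roll)).
In Python, from plant import r gives the robot as it stands. The module is installed in compiled form; this text tells all that it offers. Calls block until the motion is done:
- r.movep(position, orientation): joint-space move of the TCP to a pose.
- r.movel(position, v=0.15, frame=None): straight line of the TCP; frame=None keeps the orientation; v is the mean speed in m/s.
- r.move_joints(angles): joint-space move.
- r.open() and r.close_gripper(grasp_force=None): open the fingers fully, or close them until they stop; grasp_force is the grip in N (None keeps the last).
- r.pause(seconds).
- r.ik(position, orientation): joint angles nearest the present ones, or None.
- r.state(): the state.
- r.snapshot(name): name is "scene" or "top" or "wrist"; returns a dict with "frame" (420x560x3 uint8, blue, green, red), "fx", "fy", "cx", "cy" (pixels), "rvec" (rotation vector, rad) and "tvec" (3), from world to camera coordinates, as OpenCV has them; the wrist camera has in their place "hand_eye" (4x4, takes a point from camera to tool coordinates, whose origin is the TCP and whose axes are the flange's). Camera axes: x right, y down, z forward; pixel columns grow to the right and rows downward; lengths in m; the calibration is good to about 2 mm. A picture is of the moment at which its call begins: read the wrist's pose just before it. There is no depth.
A pose or a line that the arm cannot do raises r.PlanningError and nothing moves.
- r.job_done(): hands the job in; it is judged then, once.
Trained networks look in a picture, given as the dict that the camera call returned (one of the last four; its "shot" number tells which), for a name from the list of things; names that differ only in an ending like _2 or _b are one class to them, and where a whole thing is asked for, a point or a joint stands for the part that bears it (a point fixed in the world has none). Each returns a list of dicts, best first, with "conf" (0 to 1); they miss things now and then, are a little off and sometimes report something else, mostly with a low value. They report only what shows in the picture. A call takes as long as a camera call. They do not tell look-alikes from the thing itself.
- r.regions_of(target, picture): "region" (420x560 bool, what is visible of it).
- r.landmark_of(target, picture): "location" ([x, y, z] in m, in world coordinates, good to about 4 mm: a listed point, or the origin of a listed thing).
The state is a dict: "time_s": time; "qpos": joint angles; "qd": joint speeds; "joint_torque": joint torques, N m; "position": TCP position; "eef_rot": TCP orientation; "contact_force": force on the tool from outside, world axes, zero at the start; "wrist_torque": the same for the moment, N m; "finger_gap": opening from 0.0 (shut) to 1.0 (fully open); "gripper_force": force on a finger pad.
Only numpy, scipy, OpenCV 4.12 (cv2) and the standard library are available. Lean on these libraries where they do the work, as an engineer would, in place of code of your own. Each camera call takes 0.05 s, during which the arm holds its last target. There are 200 camera calls.

### The job

Load the wide roll of packing tape on the bench unwinder: first the core hub that fills the roll's core goes over the spindle and down onto the platter, then the roll over that hub, then the flanged cap, plug down into the core so that its disc lies flat on the roll, and last the steel hold-down weight over the cap's neck, down onto the disc. Everything must sit level and fully home and be let go. Leave the small hub and the narrow roll where they are and do not knock the glue bottle about.

Things in the scene. Friction and masses are not known exactly. Their poses are not given: they have to be found in the camera images.
- unwinder: Bench tape unwinder, fixed: round grey foot, 130 mm diameter, carrying a bare aluminium platter, 116 mm, that turns freely about the upright spindle in its middle. Origin: centre of the foot's underside, on the bench; z up along the spindle. Platter top 26 mm above the origin; spindle 14 mm thick, its tip 96 mm above the origin, the top 12 mm a cone.
- core_hub: Larger of two grey plastic core hubs, loose, upright: ring shell 65 mm outside, 18 mm high, its upper half tapering to 55 mm; webs join it to a centre tube 24 mm outside and 36 mm high, which stands 18 mm above the shell (grip it there) and has an 18 mm bore right through for the spindle. 80 g. Origin: centre of the underside; z up. It fills the wide roll's core with 3 to 5 mm to spare all round.
- wide_roll: Wide brown roll of packing tape, loose, lying flat: 104 mm outside, 49 mm high; core hole 73 to 76 mm clear, so the wall is 13 to 15 mm thick, its middle 45 mm from the axis (grip the wall from above, one finger inside the hole). About 140 g. Origin: centre of the underside, on the axis; z up.
- cap: Flanged steel cap, loose, upright on its plug. From below: round plug 58 mm wide and 12 mm high, its foot tapered to 50 mm; disc 96 mm wide, 12 to 16 mm above the origin; neck 35 mm wide up to 36 mm, its top 5 mm chamfered to 27 mm (grip the neck). 21 mm bore right through. 150 g. Origin: centre of the plug's underside; z up. Home, it is 37 mm above the roll's underside.
- weight: Steel hold-down weight, loose, upright: cylinder 54 mm wide, 42 mm high, fine dark lines round its upper half; below it a socket 42 mm wide and 22 mm deep for the cap's neck. About 420 g. Origin: centre of the underside; z up. Home, its rim rests on the cap's disc, its origin 16 mm above the cap's.
- small_hub: The smaller grey core hub, for another size of core: like the larger one but with a shell of 46 mm in outer diameter and 18 mm high, centre tube 24 mm in diameter and 36 mm high. Not needed; stays where it is. Origin: centre of the underside.
- narrow_roll: Narrow roll of pale tape with a thin wall, lying flat: 80 mm in outer diameter, 25 mm high. Not needed; stays where it is. Origin: centre of the underside.
- glue_bottle: White glue bottle with a red pointed cap, standing upright: 42 mm in diameter, 112 mm high. A bystander: must not be toppled or pushed away. Origin: centre of the underside.
Not all that is in view belongs to the job. Leave any red look-alike of the core_hub alone.

How it is judged:
By the outcome, as a careful person would: the job done as asked, in the order asked, and still so for the second after the job is handed in, with the robot touching nothing.
It also fails if it takes over 106 s, if anything falls off the work surface, if the arm or the gripper's body presses on something with over 40 N, if the wrist force passes 120 N, or if a joint passes its speed limit or range.

## Working session

There is one attempt and no reset: what is moved stays moved. The work goes in short steps, each a Python script; the robot and the scene stay as the last script left them, time stands still between calls to the robot, and variables do not carry over. Pictures are saved under pics/ and viewed, at most 18 in all, crops included, and the job is handed in when it is done.

```bash
mkdir -p pics
cat > h.py <<'E'
from plant import r
import numpy as np, cv2
from scipy.spatial.transform import Rotation as R
E
python3 - <<'E'
from h import *
s=r.state(); print(s['time_s'],s['position'],s['eef_rot'],s['finger_gap'],s['contact_force'])
for c in ("scene","top"):
    p=r.snapshot(c); cv2.imwrite(f"pics/{c}0.png",p["frame"])
    for n in "unwinder core_hub wide_roll cap weight small_hub narrow_roll glue_bottle".split():
        for d in r.landmark_of(n,p)[:3]: print(c,n,round(d['conf'],2),np.round(d['location'],3), end=' ')
        print()
print(r.state()['time_s'])
E
```

```text
0.0 [ 0.27000072 -0.59057605  0.2045727 ] [-3.13976792e+00  4.72464033e-05  4.28743981e-01] 0.9998554138495215 [0.61097061 0.39830887 0.25957981]
scene unwinder 0.66 [ 0.635  0.277 -0.002] 
scene core_hub 0.91 [ 0.448 -0.294 -0.006] scene core_hub 0.52 [0.649 0.104 0.001] scene core_hub 0.27 [ 0.445  0.199 -0.001] 
scene wide_roll 0.63 [ 0.642 -0.083 -0.003] 
scene cap 0.7 [0.649 0.11  0.   ] 
scene weight 0.82 [0.446 0.196 0.003] 
scene small_hub 0.75 [ 0.442 -0.032  0.002] 
scene narrow_roll 0.93 [ 0.454  0.352 -0.004] 
scene glue_bottle 0.89 [ 0.473 -0.185  0.001] 
top unwinder 0.68 [ 0.633  0.278 -0.001] 
top core_hub 0.89 [ 0.464  0.089 -0.002] top core_hub 0.58 [ 0.447 -0.293 -0.001] 
top wide_roll 0.64 [ 0.639 -0.083 -0.001] top wide_roll 0.42 [0.643 0.108 0.   ] 
top cap 0.66 [ 0.645  0.107 -0.001] top cap 0.56 [ 0.476 -0.18  -0.006] 
top weight 0.7 [ 0.444  0.2   -0.005] 
top small_hub 0.79 [ 0.439 -0.034 -0.001] 
top narrow_roll 0.93 [ 0.454  0.35  -0.001] 
top glue_bottle 0.79 [ 0.476 -0.183 -0.009] 
0.9
```

View pics/top0.png

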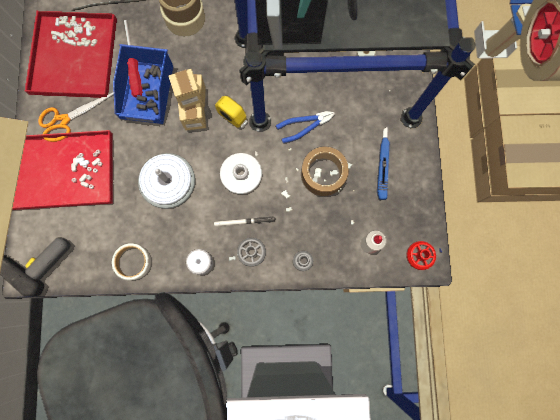

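View pics/scene0.png

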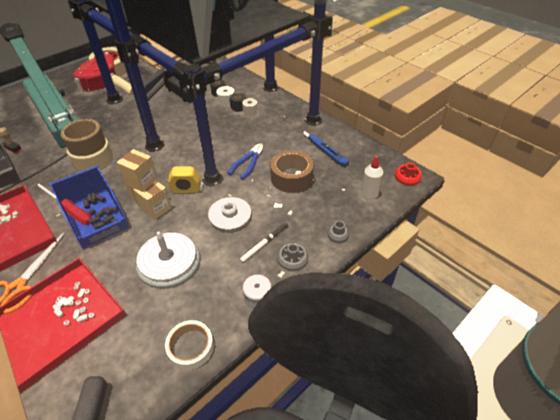

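Top view: grey hubs are at (252,252) and (303,260), and a red look-alike is at (421,256). The core_hub is the one at (252,252), because it is grey and the larger of the two. The others, by pixel:
- wide roll (325,172)
- cap (241,174)
- weight (199,262)
- unwinder (166,180)

I'll go above the hub and confirm it from close by.

```bash
cat >> h.py <<'E'
def look(names=(),save=None):
    """wrist picture; landmarks found in it"""
    p=r.snapshot("wrist")
    if save: cv2.imwrite(f"pics/{save}.png",p["frame"])
    out={}
    for n in names:
        for d in r.landmark_of(n,p)[:2]:
            out.setdefault(n,[]).append(d['location']); print(n,round(d['conf'],2),np.round(d['location'],4))
    return p,out
def down(yaw): return [np.pi,0,yaw]
def st():
    s=r.state(); print(round(s['time_s'],2),np.round(s['position'],4),np.round(s['eef_rot'],3),round(s['finger_gap'],3),np.round(s['contact_force'],1),round(float(np.max(s['gripper_force'])),1)); return s
E
python3 - <<'E'
from h import *
r.movep([0.62,0.19,0.30],down(0.4)); st()
p,o=look(["unwinder","cap"],"w1a"); 
r.movep([0.464,0.089,0.2],down(0.2)); st()
q,o=look(["core_hub","small_hub"],"w1")
cv2.imwrite("pics/w1c.png",np.hstack([cv2.resize(x["frame"],(400,300)) for x in (p,q)]))
print(p['hand_eye'],p['fx'],p['cx'],p['cy']); print(r.state()['time_s'],r.state()['qpos'])
E
```

```text
3.92 [0.6203 0.1887 0.2998] [3.141 0.    0.398] 0.998 [-0.5 -0.1 -0. ] 0.0
unwinder 0.63 [0.633  0.2798 0.0015]
unwinder 0.43 [0.4416 0.1977 0.0009]
cap 0.72 [6.452e-01 1.098e-01 4.000e-04]
4.92 [0.466  0.0899 0.2009] [-3.141e+00 -3.000e-03  2.010e-01] 0.996 [ 0.4 -0.1 -0.2] 0.0
core_hub 0.69 [ 0.4644  0.0843 -0.0019]
small_hub 0.75 [ 0.4424 -0.0242 -0.0019]
[[-3.07696769e-04 -9.57645298e-01 -2.87950324e-01  8.51065727e-02]
 [ 9.99999772e-01 -4.67618075e-04  4.86596264e-04  3.77133244e-04]
 [-6.00637400e-04 -2.87950108e-01  9.57645224e-01 -1.79297057e-01]
 [ 0.00000000e+00  0.00000000e+00  0.00000000e+00  1.00000000e+00]] 357.5541494761775 282.09761533915804 206.99672388161898
5.0667 [-0.06956057  0.3939348  -0.24567218  1.99413256  0.13450396  0.76613579
 -1.76383402]
```

View pics/w1c.png

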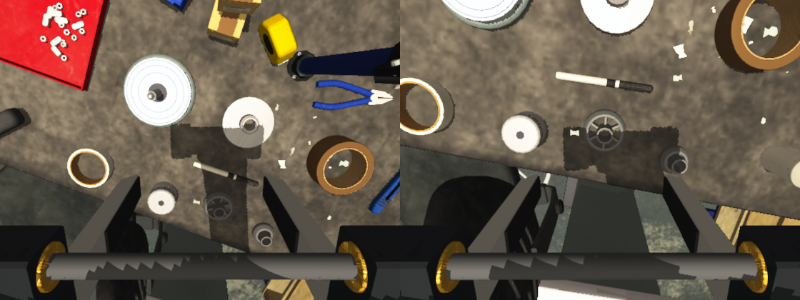

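The right frame shows the spoked grey hub with the larger shell at (607,130) and the small hub at (675,160), so the core_hub is confirmed. I'll grasp it and look at it above the spindle.

Run:
```python
from h import *
r.movel([0.4643,0.0865,0.08],v=0.15); p,o=look(["core_hub"])
r.movel([0.4643,0.0865,0.0215],v=0.06); st()
r.close_gripper(25); st()
r.movel([0.4643,0.0865,0.16]); st()
r.movep([0.62,0.272,0.20],down(0.2)); st()
p,o=look(["unwinder","core_hub"],"w2")
p=r.snapshot("top"); [print(n,[np.round(d['location'],4) for d in r.landmark_of(n,p)[:2]]) for n in ("unwinder","core_hub")]
p=r.snapshot("scene"); [print(n,[np.round(d['location'],4) for d in r.landmark_of(n,p)[:2]]) for n in ("unwinder","core_hub")]
st()
```

```text
7.24 [0.4646 0.0866 0.0218] [-3.142e+00 -1.000e-03  2.000e-01] 0.997 [ 0.5 -0.1  0.3] 0.0
8.33 [0.4643 0.0864 0.0215] [3.142 0.    0.2  ] 0.243 [-0.7  0.1 -0.2] 25.0
9.41 [0.4636 0.0863 0.1594] [3.142e+00 1.000e-03 2.000e-01] 0.242 [ 0.7 -0.3 -0.9] 25.0
10.38 [0.6192 0.2702 0.1988] [3.14e+00 3.00e-03 1.99e-01] 0.237 [ 0.5  0.3 -0.2] 25.0
unwinder 0.6 [0.6342 0.2824 0.0017]
core_hub 0.8 [0.6211 0.2706 0.1764]
unwinder [array([ 0.6378,  0.2781, -0.001 ]), array([ 0.6374, -0.087 ,  0.0021])]
core_hub [array([ 0.4459, -0.2905,  0.002 ]), array([0.6162, 0.2715, 0.1772])]
unwinder [array([ 0.4411, -0.0292,  0.0026])]
core_hub [array([0.6185, 0.2703, 0.1762]), array([ 0.4493, -0.2953, -0.0049])]
10.82 [0.62   0.2716 0.2002] [ 3.142 -0.     0.2  ] 0.237 [ 0.7  0.  -0.2] 25.0
```

View pics/w2.png

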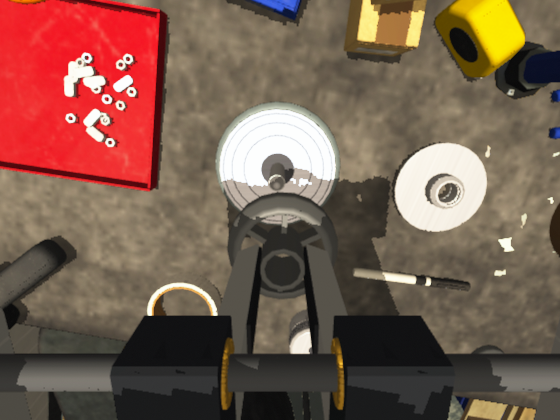

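The hub is held with its tube top at (284,269). The spindle tip is at about (276,182), its base at about (277,163). I'll compute their relative offset with the calibration.

```bash
cat >> h.py <<'E'
def ray(p,uv,z,pos,rot):
    """wrist pixel -> world point at height z"""
    T=np.asarray(p["hand_eye"]); Rw=R.from_euler('xyz',rot).as_matrix()
    d=np.array([(uv[0]-p["cx"])/p["fx"],(uv[1]-p["cy"])/p["fy"],1.])
    d=Rw@T[:3,:3]@d; o=np.asarray(pos)+Rw@T[:3,3]
    return o+d*(z-o[2])/d[2]
E
python3 - <<'E'
from h import *
s=r.state(); p=r.snapshot("wrist"); P=s['position'];E=s['eef_rot']
print(P)
g=cv2.resize(p["frame"][90:310,190:370],None,fx=3,fy=3,interpolation=cv2.INTER_CUBIC); cv2.imwrite("pics/w2z.png",g[:600])
print("tip",ray(p,(276,182),.096,P,E),"hubtop",ray(p,(284,269),P[2]+.0145,P,E))
for d in r.regions_of("unwinder",p)[:1]:
    m=d['region']; ys,xs=np.where(m); print(d['conf'],xs.min(),xs.max(),ys.min(),ys.max())
    for z in (0,.013,.026):
        print(z,[ray(p,uv,z,P,E)[:2].round(4) for uv in ((xs.min(),160),(xs.max(),160),((xs.min()+xs.max())/2,ys.min()))])
E
```

```text
[0.62000355 0.27163693 0.20020574]
tip [0.63981676 0.28031272 0.096     ] hubtop [0.62295958 0.27094649 0.21470574]
0.75 218 341 103 225
0 [array([0.6296, 0.3429]), array([0.6555, 0.2143]), array([0.6998, 0.29  ])]
0.013 [array([0.6321, 0.341 ]), array([0.6571, 0.2168]), array([0.6999, 0.29  ])]
0.026 [array([0.6346, 0.3391]), array([0.6588, 0.2194]), array([0.7   , 0.2899])]
```

View pics/w2z.png

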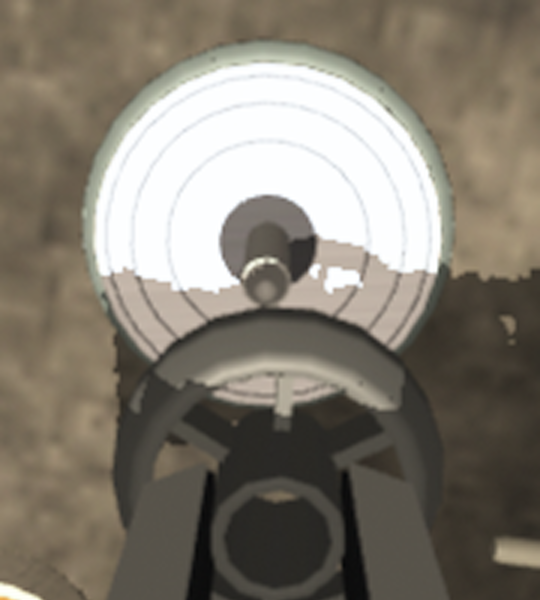

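Run:
```python
from h import *
s=r.state(); p=r.snapshot("wrist"); P=s['position'];E=s['eef_rot']
print("tip",ray(p,(278.3,186),.096,P,E),"base",ray(p,(279.3,170),.026,P,E),"hubtop",ray(p,(283,268.3),P[2]+.0145,P,E))
```

```text
tip [0.63697998 0.27805052 0.096     ] base [0.63685674 0.27769397 0.026     ] hubtop [0.62328198 0.27172567 0.21461309]
```

Run:
```python
from h import *
x,y=0.6343,0.2779
r.movel([x,y,0.125]); st()
for z in (0.112,0.105,0.095,0.08):
    r.movel([x,y,z],v=0.05); s=st()
    if abs(s['contact_force'])[2]>8: break
p,o=look([], "w3"); cv2.imwrite("pics/w3z.png",cv2.resize(p["frame"][90:310,180:380],None,fx=2.7,fy=2.7))
```

```text
11.63 [0.6346 0.2782 0.1254] [-3.141e+00 -1.000e-03  2.000e-01] 0.245 [-0.4 -0.2 -0.3] 25.0
12.04 [0.6341 0.2778 0.1118] [3.141 0.    0.2  ] 0.241 [-0.   0.2 -1.1] 25.0
12.33 [0.634  0.2777 0.1045] [3.141e+00 1.000e-03 2.000e-01] 0.245 [-0.9  0.2 -0.2] 25.0
12.68 [0.6339 0.2777 0.0944] [3.141e+00 1.000e-03 2.000e-01] 0.24 [-0.1  0.5  0. ] 25.0
13.13 [0.634  0.2777 0.0795] [3.141e+00 1.000e-03 2.000e-01] 0.24 [-0.5 -1.  -1.4] 25.0
```

View pics/w3z.png

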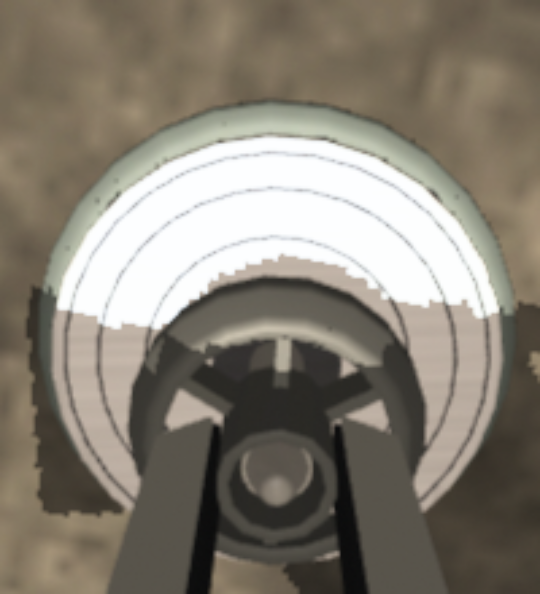

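The spindle sits inside the bore, centred at (277,480), with no contact force. I'll lower it home, release, and go on to the roll.

Run:
```python
from h import *
x,y=0.6343,0.2779
r.movel([x,y,0.0505],v=0.08); st()
for z in (0.0485,0.0470,0.046):
    r.movel([x,y,z],v=0.03); s=st()
    if s['contact_force'][2]>4: break
r.open(); st()
r.movel([x,y,0.16]); p,o=look(["unwinder","core_hub"])
r.movep([0.575,-0.083,0.20],down(np.pi/2)); st()
p,o=look(["wide_roll"],"w4"); print(r.state()['qpos'].round(2))
```

```text
13.7 [0.6339 0.2778 0.0498] [3.141e+00 1.000e-03 2.000e-01] 0.243 [ 0.2 -0.7 -0.4] 25.0
13.95 [0.6343 0.2779 0.0486] [-3.142 -0.     0.2  ] 0.244 [ 0.2  0.4 -0.5] 25.0
14.2 [0.6347 0.2781 0.0475] [-3.141e+00 -1.000e-03  2.000e-01] 0.241 [ 0.3 -0.3  1.6] 25.0
14.45 [0.6348 0.2781 0.0473] [-3.141e+00 -1.000e-03  2.000e-01] 0.24 [-1.5 -1.   5.9] 25.0
15.62 [0.6343 0.2779 0.046 ] [-3.142 -0.     0.2  ] 1.004 [0.2 0.8 0.1] 0.0
unwinder 0.98 [6.306e-01 2.820e-01 2.000e-04]
core_hub 0.76 [0.6343 0.2811 0.0295]
18.15 [ 0.5753 -0.082   0.2   ] [ 3.141e+00 -1.000e-03  1.571e+00] 0.997 [0.8 0.5 0.6] 0.0
[ 0.49  0.6  -0.63  1.71  0.41  0.97 -0.29]
```

View pics/w4.png

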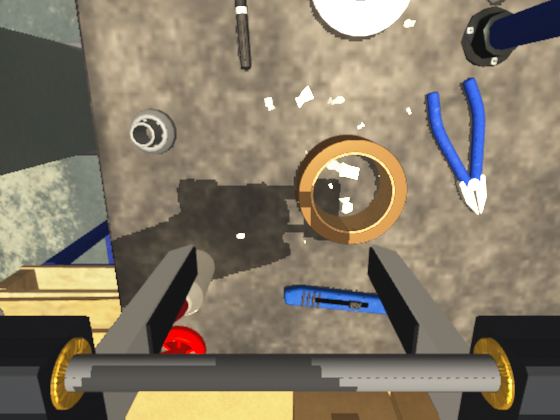

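Hub is home: contact at TCP z 0.047. The roll shows at about (353,190), with its hole clear apart from loose paper scraps; the glue bottle at (190,290) is well away from the fingers. Next, measure the roll and grip its near wall, shallow, so that the inner finger stays above the hub's tube on release.

Run:
```python
from h import *
s=r.state(); p=r.snapshot("wrist"); P=s['position'];E=s['eef_rot']
f=p["frame"].astype(int); m=((f[...,2]-f[...,0])>35)&(f[...,2]>100)
m=m.astype(np.uint8); m[:, :280]=0; m[:125]=0;m[250:]=0;m[:,420:]=0
c=max(cv2.findContours(m,0,1)[0],key=cv2.contourArea); (cc,ax,a)=cv2.fitEllipse(cv2.convexHull(c)); print(cc,ax)
print(ray(p,cc,.046,P,E)); print([ray(p,(u,cc[1]),.049,P,E)[:2].round(4) for u in (c[:,0,0].min(),c[:,0,0].max())])
t=r.snapshot("top"); print([d['location'].round(4) if hasattr(d['location'],'round') else d['location'] for d in r.landmark_of("wide_roll",t)[:2]])
```

```text
(363.6842041015625, 177.62266540527344) (148.58230590820312, 192.11679077148438)
[ 0.65375466 -0.06855987  0.046     ]
[array([ 0.5743, -0.068 ]), array([ 0.7051, -0.0679])]
[]
```

Run:
```python
from h import *
s=r.state(); p=r.snapshot("wrist"); P=s['position'];E=s['eef_rot']
for uv in ((354,192.5),(299,190),(408,190),(353,136),(353,244)): print(uv,ray(p,uv,.049,P,E).round(4))
print([(d['conf'],d['location']) for d in r.landmark_of("wide_roll",p)])
q=r.regions_of("wide_roll",p); print([(d['conf'],d['region'].sum()) for d in q])
if q:
    for d in q[:2]:
        c=max(cv2.findContours(d['region'].astype(np.uint8),0,1)[0],key=cv2.contourArea); e=cv2.fitEllipse(cv2.convexHull(c)); print(e, ray(p,e[0],.045,P,E))
cv2.imwrite("pics/w5.png",cv2.resize(p["frame"][120:260,280:430],None,fx=4,fy=4,interpolation=cv2.INTER_CUBIC))
```

```text
(354, 192.5) [ 0.6446 -0.0829  0.049 ]
(299, 190) [ 0.5922 -0.0804  0.049 ]
(408, 190) [ 0.6959 -0.0804  0.049 ]
(353, 136) [ 0.6406 -0.0298  0.049 ]
(353, 244) [ 0.6468 -0.1358  0.049 ]
[]
[]
```

View pics/w5.png

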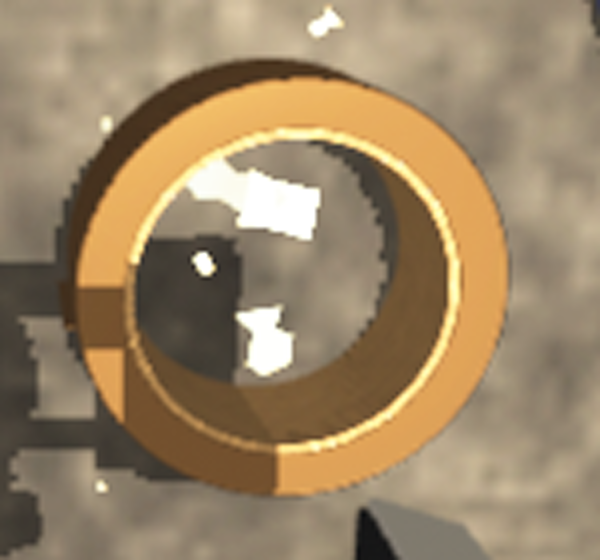

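The roll's top rim spans (299..407, 139..244), centred at (353,191.5). That gives the axis at about (0.642,-0.082). Gripping the near wall now.

Run:
```python
from h import *
x,y=0.5965,-0.0825
r.movel([x,y,0.09],v=0.2); r.movel([x,y,0.0385],v=0.06); st()
r.close_gripper(40); st()
r.movel([x,y,0.06],v=0.08); st()
r.movel([x,y,0.19],v=0.2)
r.movep([0.585,0.275,0.20],down(np.pi/2)); r.pause(.2); s=st(); P=s['position'];E=s['eef_rot']
p,o=look(["wide_roll","unwinder","core_hub"],"w6")
t=r.snapshot("scene"); cv2.imwrite("pics/s6.png",t["frame"]); print([(d['conf'],d['location']) for d in r.landmark_of("wide_roll",t)][:2])
f=np.hstack([p["frame"][60:340,200:480],cv2.resize(t["frame"][150:330,80:260],(280,280))]); cv2.imwrite("pics/c6.png",cv2.resize(f,(800,400)))
```

```text
20.27 [ 0.5968 -0.0824  0.0388] [ 3.141 -0.     1.571] 1.001 [ 0.  -0.  -0.4] 0.0
21.48 [ 0.5966 -0.0826  0.0385] [3.141 0.    1.571] 0.144 [ 0.1 -0.8 -0.5] 37.0
21.9 [ 0.597  -0.0826  0.0608] [3.14  0.    1.571] 0.145 [-0.7  0.7 -1.4] 37.0
24.24 [0.5858 0.2732 0.1999] [3.141e+00 1.000e-03 1.568e+00] 0.147 [-0.6 -0.1 -1.2] 37.0
[(0.87, [0.6306, 0.2751, 0.1587])]
```

View pics/c6.png

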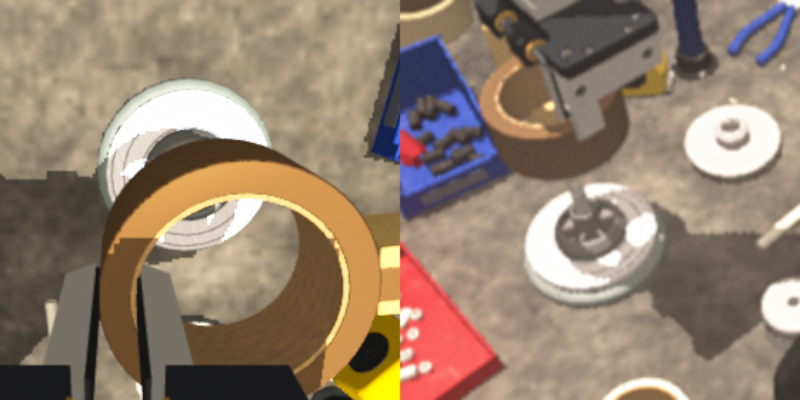

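Left view: the roll is held level, with the spindle ahead of it. Right view: the hub lies flat on the platter. The roll's axis is about 45 mm ahead of the TCP. I'll lower it partway and look.

Run:
```python
from h import *
x,y=0.5897,0.2772
r.movel([x,y,0.15],v=0.1); r.movel([x,y,0.092],v=0.08); r.pause(.2); s=st()
p,o=look(["wide_roll","core_hub"]); t=r.snapshot("scene"); q=r.snapshot("top")
for k in (t,q): print([(d['conf'],np.round(d['location'],4)) for n in("wide_roll","unwinder","core_hub") for d in r.landmark_of(n,k)[:1]])
f=np.hstack([p["frame"][60:340,200:480],cv2.resize(t["frame"][170:310,100:240],(280,280))]); cv2.imwrite("pics/c7.png",cv2.resize(f,(800,400)))
```

```text
26.27 [0.5901 0.2774 0.0926] [ 3.141 -0.     1.571] 0.147 [-0.7  0.3 -1.6] 37.0
core_hub 0.59 [0.6362 0.2829 0.027 ]
[(0.86, array([0.6346, 0.2794, 0.0499])), (0.75, array([ 0.6356,  0.2774, -0.002 ])), (0.62, array([ 0.449 , -0.2966, -0.0065]))]
[(0.94, array([ 0.4452, -0.2884,  0.0031]))]
```

View pics/c7.png

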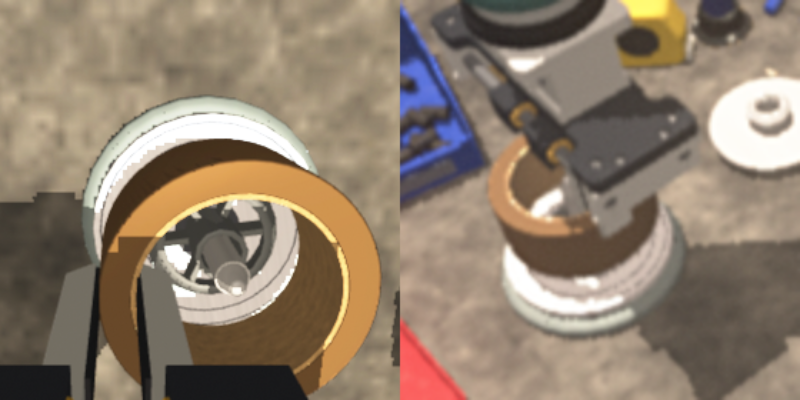

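Run:
```python
from h import *
s=r.state(); p=r.snapshot("wrist"); P=s['position'];E=s['eef_rot']
k=1/1.4286; U=lambda u,v:(200+u*k,60+v*k)
zt=P[2]+.0105
pts=np.array([ray(p,U(*q),zt,P,E)[:2] for q in ((245,160),(101,290),(381,280),(170,178),(322,182),(350,205))])
inn=np.array([ray(p,U(*q),zt,P,E)[:2] for q in ((245,195),(350,285),(162,236),(320,225),(330,345))])
for w in (pts,inn):
    A=np.c_[2*w,np.ones(len(w))]; c=np.linalg.lstsq(A,(w**2).sum(1),rcond=None)[0]; print(c[:2],np.sqrt(c[2]+c[:2]@c[:2]))
print("tip",ray(p,U(232,277),.096,P,E), P)
g=p["frame"][100:330,260:480]; cv2.imwrite("pics/w8.png",cv2.resize(g,None,fx=2.6,fy=2.6,interpolation=cv2.INTER_CUBIC))
```

```text
[0.63464982 0.27755942] 0.05059978953423998
[0.63592327 0.27631547] 0.03899252393005879
tip [0.63334808 0.2825461  0.096     ] [0.58969644 0.27718734 0.09197853]
```

View pics/w8.png

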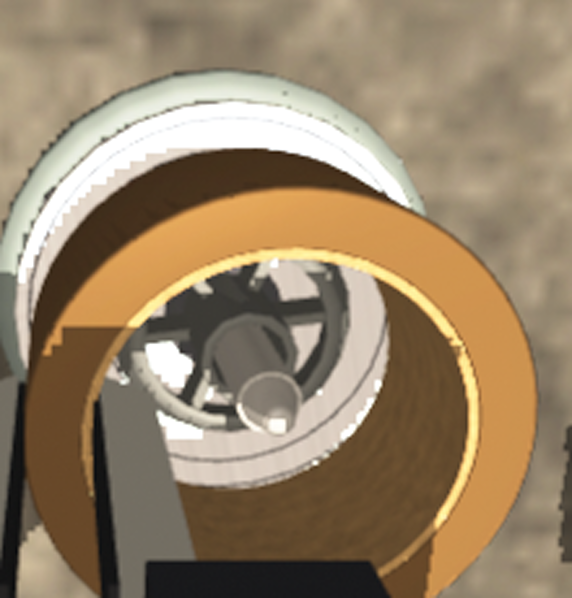

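Run:
```python
from h import *
s=r.state(); p=r.snapshot("wrist"); P=s['position'];E=s['eef_rot']
U=lambda u,v:(260+u/2.6,100+v/2.6); zt=P[2]+.0105
for W in (((283,187),(27,395),(537,405),(425,212),(505,300),(505,520)),((290,250),(150,310),(478,415),(400,282),(460,345),(440,525),(390,573))):
    w=np.array([ray(p,U(*q),zt,P,E)[:2] for q in W])
    A=np.c_[2*w,np.ones(len(w))]; c=np.linalg.lstsq(A,(w**2).sum(1),rcond=None)[0]; print(c[:2],np.sqrt(c[2]+c[:2]@c[:2]))
print("tip",ray(p,U(280,425),.096,P,E)); print("tube top",ray(p,U(254,360),.062,P,E))
```

```text
[0.6347596  0.27734398] 0.051148686067522695
[0.63537125 0.27654826] 0.03911420962137702
tip [0.63651553 0.27697964 0.096     ]
tube top [0.63798914 0.27779458 0.062     ]
```

The roll is within about 2 mm of the spindle and hub. I'll lower it and release.

Run:
```python
from h import *
x,y=0.591,0.2773
for z in (0.085,0.078,0.070,0.066,0.0645,0.0635):
    r.movel([x,y,z],v=0.05); s=st()
    if s['contact_force'][2]>5: break
```

```text
27.21 [0.5907 0.277  0.0843] [-3.141e+00  1.000e-03  1.571e+00] 0.147 [-0.2 -0.1 -1. ] 37.0
27.5 [0.5907 0.2771 0.0775] [-3.141  0.     1.571] 0.143 [-0.3  0.4 -1.4] 37.0
27.81 [0.5907 0.277  0.0695] [-3.141e+00  1.000e-03  1.571e+00] 0.146 [ 0.3 -0.7 -1. ] 37.0
28.06 [0.5908 0.2771 0.0657] [-3.141  0.     1.571] 0.149 [ 0.5 -0.3 -1.2] 37.0
28.31 [0.5912 0.2775 0.0647] [ 3.141 -0.     1.571] 0.146 [-0.2 -0.2 -0.4] 37.0
28.56 [0.5911 0.2776 0.0641] [ 3.141 -0.     1.571] 0.145 [-1.8 -0.4  4.4] 37.1
```

Run:
```python
from h import *
r.movel([0.591,0.2773,0.065],v=0.05); r.open(); st()
s=r.state(); P=s['position']
r.movel([P[0],P[1],0.105],v=0.1); st(); r.movel([P[0],P[1],0.17],v=0.2)
r.movep([0.60,0.19,0.22],down(0.2)); r.pause(.2); s=st()
p,o=look(["wide_roll","cap","core_hub","unwinder"],"w9")
t=r.snapshot("scene"); print([(n,np.round(d['location'],4)) for n in("wide_roll","cap") for d in r.landmark_of(n,t)[:1]])
cv2.imwrite("pics/c9.png",np.hstack([cv2.resize(p["frame"],(400,300)),cv2.resize(t["frame"][190:310,90:250],(400,300))]))
```

```text
30.09 [0.57   0.2792 0.0664] [-3.109  0.008  1.577] 0.996 [-44.6  -4.7  37.9] 23.5
30.69 [0.5714 0.2789 0.1055] [ 3.139 -0.     1.57 ] 1.001 [ 0.1 -0.2 -0.7] 0.0
32.29 [0.5995 0.1906 0.2193] [-3.141e+00  1.000e-03  2.020e-01] 0.999 [-0.6  0.6 -0.7] 0.0
cap 0.84 [0.6447 0.1062 0.002 ]
core_hub 0.72 [0.6319 0.2802 0.0253]
unwinder 0.66 [6.304e-01 2.803e-01 6.000e-04]
[('wide_roll', array([0.6358, 0.2807, 0.0222])), ('cap', array([ 0.65  ,  0.1083, -0.0009]))]
```

View pics/c9.png

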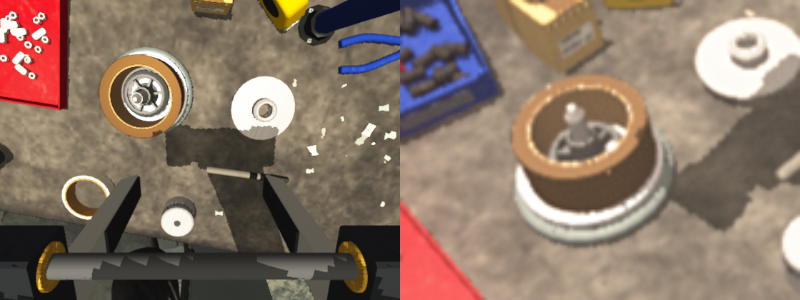

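The roll sits over the hub on the platter, upright. Next, the cap at (263,110), about (0.6465,0.108) in the world.

Run:
```python
from h import *
x,y=0.6465,0.1078
r.movep([x,y,0.12],down(0.2)); r.movel([x,y,0.06]); r.movel([x,y,0.0185],v=0.06); st()
r.close_gripper(35); st()
r.movel([x,y,0.06],v=0.15); st(); r.movel([x,y,0.21],v=0.2)
r.movep([0.6345,0.278,0.20],down(0.2)); r.movel([0.6345,0.278,0.15]); r.pause(.2); s=st(); P=s['position'];E=s['eef_rot']
p,o=look(["cap","wide_roll","unwinder"],"w10")
t=r.snapshot("scene"); print([(n,np.round(d['location'],4)) for n in("wide_roll","cap") for d in r.landmark_of(n,t)[:1]])
q=r.snapshot("top"); print([(n,np.round(d['location'],4)) for n in("wide_roll","cap") for d in r.landmark_of(n,q)[:1]])
cv2.imwrite("pics/c10.png",np.hstack([cv2.resize(p["frame"][130:370,180:400],(440,480)),cv2.resize(t["frame"][150:310,100:220],(360,480))]))
```

```text
34.69 [0.6467 0.1079 0.0186] [-3.142 -0.     0.2  ] 0.997 [1.  0.8 0. ] 0.0
35.65 [0.6465 0.1077 0.0185] [ 3.142 -0.     0.2  ] 0.37 [-0.3 -1.   0.9] 35.0
36.08 [0.6466 0.1078 0.0602] [-3.142e+00 -1.000e-03  2.000e-01] 0.367 [ 0.3 -0.3 -1.4] 35.0
38.38 [0.6354 0.2782 0.1514] [-3.141e+00 -2.000e-03  2.000e-01] 0.365 [ 0.4 -0.1 -2.2] 35.0
cap 0.92 [0.6375 0.2794 0.1315]
[('wide_roll', array([0.6329, 0.2781, 0.0256]))]
[('wide_roll', array([0.6334, 0.2722, 0.0255])), ('cap', array([0.6345, 0.2803, 0.1319]))]
```

View pics/c10.png

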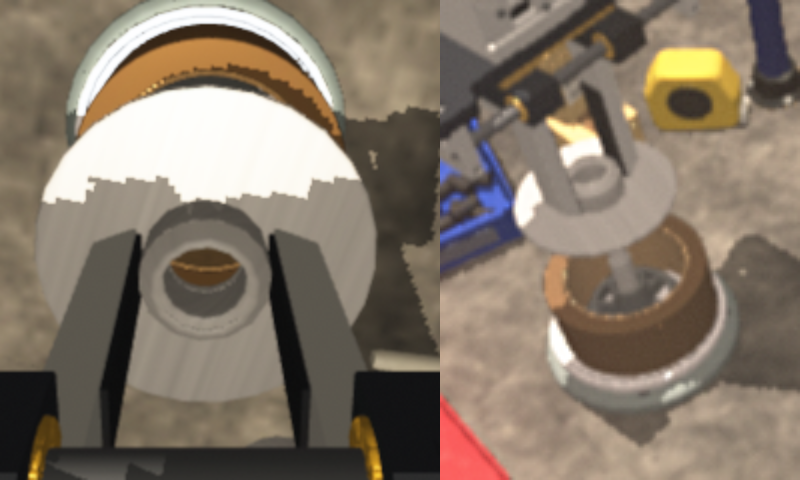

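Run:
```python
from h import *
s=r.state(); p=r.snapshot("wrist"); P=s['position'];E=s['eef_rot']
z0=P[2]-.0185; U=lambda u,v:(180+u/2,130+v/2)
print(P,"neck top outer",ray(p,U(205,283),z0+.036,P,E), "bore", ray(p,U(204,282),z0+.036,P,E))
w=np.array([ray(p,U(*q),z0+.016,P,E)[:2] for q in ((205,86),(37,235),(376,235),(205,402),(310,125),(100,125))])
A=np.c_[2*w,np.ones(len(w))]; c=np.linalg.lstsq(A,(w**2).sum(1),rcond=None)[0]; print("disc",c[:2],np.sqrt(c[2]+c[:2]@c[:2]))
x,y=0.6335,0.278
r.movel([x,y,0.12],v=0.06); st(); r.movel([x,y,0.104],v=0.06); r.pause(.15); st()
p=r.snapshot("wrist"); t=r.snapshot("scene")
cv2.imwrite("pics/c11.png",np.hstack([cv2.resize(p["frame"][130:370,180:400],(440,480)),cv2.resize(t["frame"][170:330,100:220],(360,480))]))
```

```text
[0.63447963 0.27801608 0.14999362] neck top outer [0.63740876 0.27810305 0.16749362] bore [0.63762945 0.27840258 0.16749362]
disc [0.63556472 0.27738649] 0.047033835766230596
39.58 [0.6335 0.278  0.1198] [-3.142  0.     0.2  ] 0.364 [-0.2  0.2 -0.9] 35.0
40.14 [0.6337 0.2781 0.1042] [-3.141 -0.     0.2  ] 0.368 [ 0.1  0.3 -1.7] 35.0
```

View pics/c11.png

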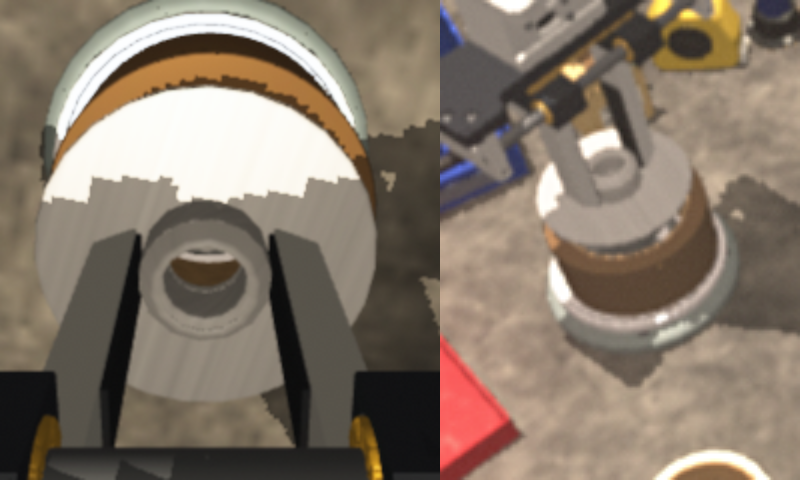

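No contact with the cap's plug 10 mm below the spindle tip, so the spindle is in the bore. Lowering it home.

Run:
```python
from h import *
x,y=0.6340,0.278
for z in (0.099,0.094,0.088,0.0835,0.082,0.0808,0.080):
    r.movel([x,y,z],v=0.05); s=st()
    if abs(s['contact_force'][2])>5: break
```

```text
40.49 [0.6337 0.2778 0.0985] [3.141e+00 1.000e-03 2.000e-01] 0.366 [ 0.6  0.1 -1.7] 35.0
40.74 [0.6337 0.2778 0.0935] [3.141e+00 1.000e-03 2.000e-01] 0.368 [-0.  -0.6 -1.7] 35.0
41.01 [0.6336 0.2778 0.0875] [3.141e+00 1.000e-03 2.000e-01] 0.37 [ 0.4  0.5 -1.7] 35.0
41.26 [0.6337 0.2779 0.0831] [3.141e+00 1.000e-03 2.000e-01] 0.367 [ 0.7  0.5 -2.4] 35.0
41.51 [0.634 0.278 0.082] [3.142 0.    0.2  ] 0.365 [-1.4 -0.6 -2.7] 35.0
41.76 [0.6343 0.2782 0.0811] [-3.141e+00 -1.000e-03  2.000e-01] 0.367 [ 0.9  0.1 -0.4] 35.0
42.01 [0.6344 0.2783 0.0807] [-3.141e+00 -1.000e-03  2.000e-01] 0.368 [-1.1  0.4  2.9] 35.0
```

Run:
```python
from h import *
r.open(); r.movel([0.634,0.278,0.17],v=0.15); st()
p,o=look(["cap"])
s=r.snapshot("scene")
r.movep([0.43,0.198,0.17],down(0.2)); r.pause(.2); st()
q,o=look(["weight"],"w12"); st()
cv2.imwrite("pics/c12.png",np.hstack([cv2.resize(q["frame"],(400,300)),cv2.resize(s["frame"][170:320,100:300],(400,300))]))
```

```text
43.78 [0.6334 0.2776 0.1692] [3.141e+00 1.000e-03 2.000e-01] 0.999 [ 0.2 -0.1 -0.6] 0.0
cap 0.95 [0.6352 0.2826 0.0629]
45.02 [0.4313 0.1987 0.1698] [-3.141e+00 -1.000e-03  2.000e-01] 1.003 [-0.2 -0.  -0.1] 0.0
weight 0.81 [0.4411 0.201  0.0039]
45.12 [0.4307 0.1984 0.1697] [-3.141 -0.     0.2  ] 1.0 [-0.4  0.3  0.9] 0.0
```

View pics/c12.png

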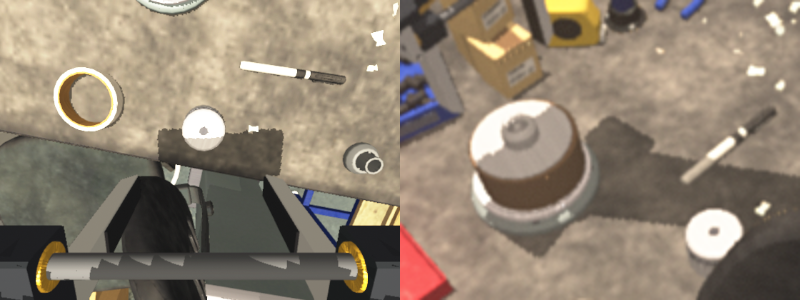

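The cap lies flat on the roll (right view). The weight's top is at (204,128) in the left view. Picking it up.

Run:
```python
from h import *
s=r.state(); p=r.snapshot("wrist"); print(ray(p,(285.6,179.5),.042,s['position'],s['eef_rot']))
x,y=0.4430,0.1985
r.movel([x,y,0.08]); r.movel([x,y,0.012],v=0.06); st()
r.close_gripper(60); st()
r.movel([x,y,0.05],v=0.1); st(); r.movel([x,y,0.18],v=0.2)
r.movep([0.6345,0.278,0.18],down(0.2)); r.movel([0.6345,0.278,0.14]);r.pause(.3); s=st(); P=s['position'];E=s['eef_rot']
p,o=look(["weight","cap"],"w13")
t=r.snapshot("scene"); print([(n,np.round(d['location'],4)) for n in("weight","cap") for d in r.landmark_of(n,t)[:1]])
q=r.snapshot("top"); print([(n,np.round(d['location'],4)) for n in("weight","cap") for d in r.landmark_of(n,q)[:1]])
cv2.imwrite("pics/c13.png",np.hstack([cv2.resize(p["frame"][130:370,180:400],(440,480)),cv2.resize(t["frame"][150:310,100:220],(360,480))]))
```

```text
[0.44903448 0.19861616 0.042     ]
47.21 [0.4433 0.1986 0.0123] [-3.141e+00 -1.000e-03  2.000e-01] 1.003 [ 0.5 -0.6 -0.4] 0.0
47.93 [0.4431 0.1984 0.012 ] [ 3.141 -0.     0.2  ] 0.558 [ 0.4 -0.2  0.8] 60.0
48.47 [0.4427 0.1983 0.0498] [3.141 0.    0.2  ] 0.561 [-0.6  0.5 -4.6] 60.0
50.83 [0.635  0.2783 0.1411] [-3.141e+00 -2.000e-03  2.000e-01] 0.561 [ 0.5  0.5 -4.1] 60.0
weight 0.85 [0.6356 0.2809 0.1278]
cap 0.78 [0.6336 0.2798 0.065 ]
[('weight', array([0.6379, 0.2747, 0.1307])), ('cap', array([0.638, 0.28 , 0.065]))]
[('cap', array([0.636 , 0.2786, 0.0625]))]
```

View pics/c13.png

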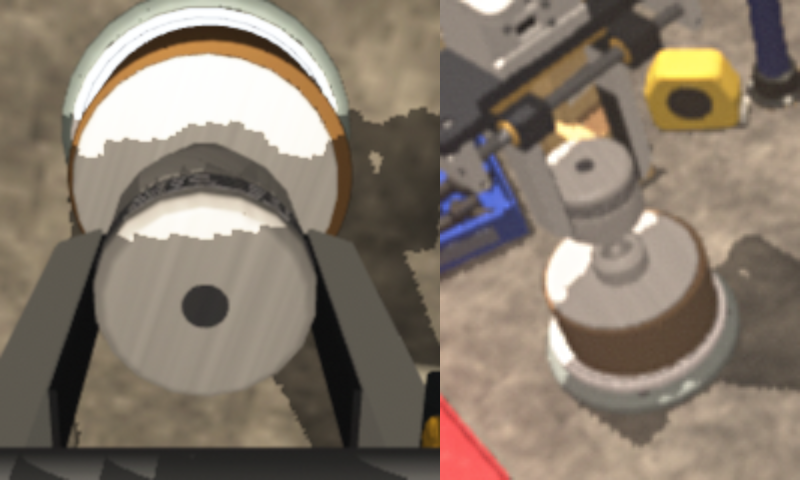

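Run:
```python
from h import *
s=r.state(); p=r.snapshot("wrist"); P=s['position'];E=s['eef_rot']
U=lambda u,v:(180+u/2,130+v/2); print(P)
def fit(W,z):
    w=np.array([ray(p,U(*q),z,P,E)[:2] for q in W])
    A=np.c_[2*w,np.ones(len(w))]; c=np.linalg.lstsq(A,(w**2).sum(1),rcond=None)[0]; print(c[:2],np.sqrt(c[2]+c[:2]@c[:2]))
print("dot",ray(p,U(205,306),P[2]+.03,P,E))
fit(((205,193),(93,285),(316,285),(205,394)),P[2]+.03)
fit(((205,54),(73,165),(337,150),(105,105),(300,95)),.079)
```

```text
[0.63448319 0.27798998 0.13994751]
dot [0.63784469 0.27818509 0.16994751]
[0.63985285 0.2787098 ] 0.025904019936530475
[0.63428404 0.27664818] 0.04767386046830283
```

Using the same measure, the weight sits in the grip as the cap did, to within 0.5 mm. I'll lower it at the cap's release position.

Run:
```python
from h import *
x,y=0.6338,0.278
r.movel([x,y,0.115],v=0.06)
for z in (0.108,0.104,0.1,0.095,0.092,0.0905,0.0895,0.0885):
    r.movel([x,y,z],v=0.05); s=st()
    if s['contact_force'][2]>2: break
```

```text
52.18 [0.6335 0.2778 0.1077] [3.141e+00 1.000e-03 2.000e-01] 0.561 [-0.   0.  -3.9] 60.0
52.43 [0.6336 0.2779 0.1037] [3.141e+00 1.000e-03 2.000e-01] 0.562 [-0.4  0.9 -4.8] 60.0
52.68 [0.6335 0.2779 0.0996] [3.141e+00 1.000e-03 2.000e-01] 0.563 [ 0.5 -0.1 -4.4] 60.0
52.93 [0.6334 0.2778 0.0945] [3.141e+00 1.000e-03 2.000e-01] 0.564 [ 0.5  1.1 -4.7] 60.0
53.18 [0.6336 0.2779 0.0917] [3.141 0.    0.2  ] 0.56 [-0.1  0.3 -4.5] 60.0
53.43 [0.634  0.2781 0.0907] [-3.141e+00 -1.000e-03  2.000e-01] 0.562 [ 0.4 -0.8 -3.8] 60.0
53.68 [0.6342 0.2782 0.0901] [-3.141e+00 -1.000e-03  2.000e-01] 0.563 [ 0.  -1.4 -1. ] 60.0
53.93 [0.6344 0.2783 0.0896] [-3.141e+00 -2.000e-03  2.000e-01] 0.56 [-1.9 -1.2  5.2] 60.0
```

Contact comes at the home height, z about 0.090. Release, retreat and check.

Run:
```python
from h import *
r.movel([0.6342,0.278,0.09],v=0.05); r.open(); r.movel([0.634,0.278,0.2],v=0.15)
r.movep([0.5,0.05,0.3],down(0.2)); r.pause(.5); st()
s=r.snapshot("scene"); t=r.snapshot("top")
for n in ("weight","cap","wide_roll","small_hub","narrow_roll","glue_bottle"): print(n,[np.round(d['location'],3) for d in r.landmark_of(n,s)[:1]])
cv2.imwrite("pics/end.png",np.hstack([cv2.resize(s["frame"][180:310,90:220],(400,400)),cv2.resize(s["frame"][100:400,120:420],(400,400))]))
```

```text
57.45 [0.5    0.0502 0.2999] [-3.141  0.     0.2  ] 1.0 [ 0.1 -0.8  0.4] 0.0
weight [array([0.637, 0.273, 0.079])]
cap [array([0.637, 0.279, 0.061])]
wide_roll [array([0.638, 0.277, 0.025])]
small_hub [array([ 0.442, -0.031,  0.002])]
narrow_roll [array([ 0.452,  0.349, -0.001])]
glue_bottle [array([ 0.472, -0.182,  0.001])]
```

View pics/end.png

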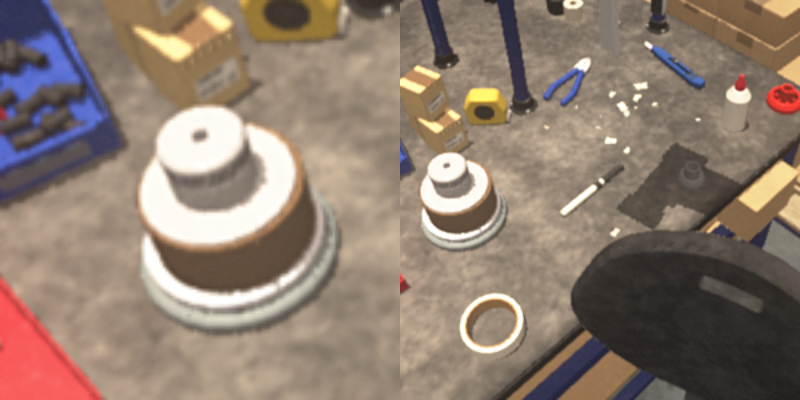

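The stack is complete and level: roll, cap disc flat on it, and the weight down on the disc (left view, around (200,150)). The bystanders are where they were.

```bash
python3 -c "
from h import *
print(r.job_done())"
```

```text
the job is handed in; nothing more can be done
None
```

I handed the job in at about 58 s: core hub, wide roll, cap and weight are stacked in order on the unwinder, level, home and released, and the small hub, narrow roll and glue bottle were not moved. When I let go of the roll, the inner finger pushed on the fixed spindle (58 N at the wrist, limit 120 N); the roll stayed in place.

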